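# Stow the flashlight and latch the emergency box

## Robot

A 6-joint arm with a two-finger parallel gripper is mounted at the origin on the work surface. World frame = base frame: x ahead of the robot, y to its left, z up, the work surface at z = 0. Lengths are in m, angles in degrees, forces in N, time in s.
With the tool pointing down it reaches from about 0.35 to 0.875 m from the base axis. Payload 4.2 kg.
Tool frame: the origin (TCP) lies between the finger pads; the fingertips stand 11 mm ahead of it and the grasp point (between the pads) lies 8 mm behind it; z points along the fingers, y is the direction in which the jaws open and shut (so a half turn about z gives the same grasp; the last joint's range is limited). The gripper opens to 87 mm and grips with 3 to 60 N. Pads are 19 mm wide; open, the fingers measure 117 mm over their backs; the gripper's body (75 mm by 190 mm) begins 51 mm behind the grasp point.
Start: joints at [90.103, 22.042, 0.453, 0, -68.411, -14.817], TCP at [0.159, 0.604, 0.234] pointing down, gripper open.
Joint ranges: [-179.83, 179.83], [-69.29, 118.12], [-61.27, 80.66], [-181.25, 117.63], [-171.15, -9.14], [-177.46, 177.46]. Speed limits (degrees/s): [159.86, 159.86, 180, 180, 180, 180].

## Interface

Orientations are given as a 3x3 rotation matrix whose columns are the frame's x, y, z axes.
In Python, from station import sense, capture, get_calibration, finish_job, search_frame, cut_out gives the robot as it stands.
- The arm moves only by the tool arm_command, never from a script. Its argument "rows" is a list of rows, each an object with "fingers": the opening in per cent of the stroke, from 0 (shut) to 100 (fully open); "travel": the shift along the tool's x, y, z in cm, a list of three; "roll": the turn about the tool's z in degrees. A call has 1 to 10 rows; each row is the pose to reach, as a shift and turn from the pose commanded when the call began, along the tool's axes at that moment; what a row does not reach only later rows make up. A row lasts 1/10 s, in which the tool goes at most 50 mm and 8.59 degrees, less where a joint would pass 70% of its speed; a pose out of reach is approached as far as the arm can. A call with a gripper value outside its range is refused whole. The fingers move at their own pace and stop on an object; the grip force is fixed at half the most. Time passes only in rows, so rows that repeat a pose let the fingers close. It gives the time, the measured TCP pose, the force and the opening at its end, in the units of the state.
- sense(): the state, without advancing time (a new reading comes with each control period).
- capture(name): name is "side" or "top" or "wrist"; returns (picture, depth): 420x560x3 uint8, red, green, blue; 420x560 float32, m along the optical axis (not along the pixel's ray), 0 where there is no reading.
- get_calibration(name): a dict with "fov_y" (degrees; the focal length in pixels is half the picture's height over the tangent of half this angle, whatever the lens; pixels are square), "cx", "cy" (the principal point, pixels), "distortion" ([k1, k2, p1, p2, k3] as OpenCV has them; the pictures are not rectified), "origin" and "attitude" of the camera in the world; the wrist camera has in their place "mount" (4x4, takes a point from camera to tool coordinates, whose origin is the TCP and whose axes are the flange's). Camera axes: x right, y down, z forward; pixel columns grow to the right and rows downward; lengths in m; the calibration is good to about 2 mm. A picture is of the moment at which its call begins: read the wrist's pose just before it. get_calibration takes no time and is no camera call.
- finish_job(): hands the job in, once; it reports no verdict.
Trained networks look in the newest picture that a camera, given by its name, has taken for a name from the list of things; names that differ only in an ending like _2 or _b are one class to them, and where a whole thing is asked for, a point or a joint stands for the part that bears it (a point fixed in the world has none). Each returns a list of dicts, best first, with "p" (0 to 1); they miss things now and then, are a little off and sometimes report something else, mostly with a low value. They report only what shows in the picture. A call takes as long as a camera call. They do not tell look-alikes from the thing itself.
- search_frame(camera, label): "position" ([x, y, z] in m, in world coordinates, good to about 4 mm: the middle of the surface that is visible of it).
- cut_out(camera, label): "mask" (420x560 bool, what is visible of it).
The state is a dict: "time_s": time; "joints": joint angles; "joint_velocities": joint speeds; "effort": joint torques, N m; "tcp_pos": TCP position; "ee_rot": TCP orientation; "wrist_force": force on the tool from outside, world axes, zero at the start; "moment": the same for the moment, N m; "gripper_width": opening from 0.0 (shut) to 1.0 (fully open).
Only numpy, scipy, OpenCV 4.12 (cv2) and the standard library are available. Lean on these libraries where they do the work, as an engineer would, in place of code of your own. Each camera call takes 0.05 s, during which the arm holds its last target. There are 200 camera calls.

## Task

Put the flashlight back in the emergency box: lay it down in the open half, shut the free half lid over it, then lift the folded wire bail over onto the hook of that lid and press the latch lever down past centre until it lies flat and the bail is tight. Leave everything else on the shelf where it stands.

Things in the scene. Friction and masses are not known exactly. Their poses are not given: they have to be found in the camera images.
- case: Emergency box, white plastic, 236 x 284 mm, 66 mm high, stands firm. Origin: centre of underside; x along the seam between its two half lids, y across it, z up. All coordinates below are in this frame, in mm. The -y half is covered by the latch half lid, the +y half is the open bay. Shut lids have their top at z 66.
- bay (a point): Centre of the open bay's floor, at (0, 69, 6). The bay is 224 mm long in x, 133 mm wide in y; outer walls reach z 56, the partition at y 0 reaches z 46. Beware of the raised latch lever at x 0 (28 mm wide), which leans towards the bay as far as y -8, at z 78 to 138.
- free_lid (a joint): Free half lid: white plate 240 (x) x 141 x 10 mm hinged on the box's +y top edge. 0 = shut flat, grows as it opens (rad), stop at 2.0; 1.57 is upright. Starts open, upright or leaning outward. The stiff hinge holds it where left above about 1.0; lower it falls shut of itself.
- latch_lid (a joint): Latch half lid: the same kind of plate over the -y half, with the latch on top; stiff hinge on the box's -y edge. 0 = shut, as it starts; grows as it opens (rad).
- lid_hinge (a point): Middle of the free lid's hinge line, at (0, 142, 56); the line runs along x.
- lid_edge (a point): Middle of the free lid's free edge, on the face that is up when shut: 141 mm from the hinge line and 10 mm out from the lid's underside. Shut, it is at (0, 1, 66).
- hook (a point): Keeper: steel hook 26 mm wide (x) on the free lid. Point: foot of its +y face, on the lid; with the lid shut at (0, 16.4, 66). Its wall, 5 mm thick and 14 mm high, stands on the -y side of the point; from its top a lip overhangs 6.5 mm to +y with 10.6 mm clear below. z points out of the lid. The bail's bar must drop beyond the lip (+y side), to be drawn back under it.
- keeper (a joint): The hook is sprung: 0 = at rest, grows (m) as the bail draws it towards the latch, about 0.002 when the latch is properly closed (6 N per mm).
- lever (a joint): Latch lever, steel, 28 mm wide, 62 mm long, 4 mm thick. 0 = home, flat, pointing to -y; grows as raised (rad), 1.57 upright, more leans towards the hook, stop 2.55. Starts at 1.9 to 2.2; light friction (0.03 N m) holds it. With the bail hooked it draws tight from about 0.9, passes centre near 0.3, then goes home of itself; a few N at the tip suffice.
- lever_pivot (a point): Pivot of the lever, at (0, -47, 78); axis along x. The bail turns on a pin carried by the lever, 14 mm from this pivot: with the lever at q the pin is at y = -47 + 14 cos(a), z = 78 + 14 sin(a), a = 189 degrees - q.
- lever_tip (a point): Tip of the lever, 60 mm from its pivot.
- bail_bar (a point): Middle of the bail's crossbar. The bail is a U of round steel wire 8 mm thick: arms at x -27 and +27 on the lever's pin, straight bar along x, 38 mm long, 79 mm from the pin. Starts folded back, bar at about (0, -120, 78) on two 8 mm rubber studs at x -17.5 and +17.5. Swings freely (45 g) over the raised lever and falls to either side of upright.
- flashlight_mid (a point): Centre of the flashlight, 21 mm above what it lies on: black plastic, 160 mm long along its x axis, barrel 32 mm thick, hexagonal head (+44 to +80) and tail ring (-80 to -64) 42 mm across flats, toggle switch on top at +22; 0.13 to 0.22 kg. Lies left or right of the box; may point either way in the bay.
- flashlight: The same flashlight; origin at the centre of its underside.
- bottle: Bystander: green glass bottle with a black twist cap, 64 mm thick, 185 mm high; origin at the centre of its underside. Stands outside the free lid's hinge, near one end of it.
- egg_cup: Bystander: white ceramic egg cup, 50 mm thick, 64 mm high; origin at the centre of its underside.
- lint_comb: Bystander: flat steel lint comb, 130 x 82 x 9 mm; origin under its middle. Lies on the side of the box where the flashlight is not.
- polish_tin: Bystander: round dark steel polish tin, 80 mm across, 28 mm high; origin at the centre of its underside.
Not all that is in view belongs to the job. There is more than one size of the flashlight; the job needs the smaller.

How it is judged (in metres and radians):
On the way, in this order (a step that is already met when the one before it is completed fails the run):
1. the flashlight lies down in the open bay, let go, with the free lid still open (y of flashlight_mid in the frame of bay between -0.055 and 0.055 m and x of flashlight_mid in the frame of bay between -0.06 and 0.06 m and z of flashlight_mid in the frame of bay below 0.035 m and contact force between the fingers and flashlight below 0.05 N and linear speed of flashlight below 0.03 m/s and value of joint free_lid above 0.6 rad), for 0.1 s.
2. the free half lid is shut over it (y of flashlight_mid in the frame of bay between -0.055 and 0.055 m and x of flashlight_mid in the frame of bay between -0.06 and 0.06 m and z of flashlight_mid in the frame of bay below 0.035 m and value of joint free_lid below 0.03 rad), for 0.2 s.
3. the bail's bar lies behind the hook, below its lip, while the lever is still raised (value of joint free_lid below 0.03 rad and y of bail_bar in the frame of hook above 0.001 m and z of bail_bar in the frame of hook between 0 and 0.009 m and value of joint lever above 1.2 rad), for 0.1 s.
4. the lever is pressed home past centre and the bail pulls on the hook (value of joint free_lid below 0.03 rad and y of bail_bar in the frame of hook above 0.001 m and z of bail_bar in the frame of hook between 0 and 0.009 m and value of joint lever below 0.1 rad and value of joint keeper above 0.001 m), for 0.2 s.
At the end, for the whole second after the job is handed in: The flashlight lies in the bay (within 60 mm along and 55 mm across of its centre), both lids are shut (under 0.03 rad), the bail's bar is behind the hook under its lip, the lever is home (under 0.1 rad), the hook drawn at least 1 mm, all at rest; the other things within 25 mm of their starts (all of step 4 and y of flashlight_mid in the frame of bay between -0.055 and 0.055 m and x of flashlight_mid in the frame of bay between -0.06 and 0.06 m and z of flashlight_mid in the frame of bay below 0.035 m and value of joint latch_lid below 0.03 rad and velocity of joint lever below 0.05 rad/s and linear speed of flashlight below 0.02 m/s); the robot touches nothing.
It fails at once if the bottle, egg cup, lint comb or polish tin is shifted by more than 25 mm or tipped over (distance of any of bottle, egg_cup, lint_comb, polish_tin from where it was at the start of the episode above 0.025 m or angle between any of bottle, egg_cup, lint_comb, polish_tin's own z axis and vertical above 0.35 rad).
It fails at once if the flashlight is dropped or thrown (moves faster than 0.9 m/s out of the fingers) (contact force between the fingers and flashlight below 0.05 N and linear speed of flashlight above 0.9 m/s).
It also fails if it takes over 72 s, if anything falls off the work surface, if the arm or the gripper's body presses on something with over 40 N, if the wrist force passes 120 N, or if a joint passes its speed limit or range.

## Working session

There is one attempt and no reset: what is moved stays moved. The work goes in short steps, Python scripts to look and compute and a tool call to move; the robot and the scene stay as the last step left them, time stands still between calls to the robot, and variables do not carry over. Pictures are saved under pics/ and viewed, about 8 in all and at most 12, crops included, and the job is handed in when it is done.

Besides the shell and the picture viewer there is one more tool, called after "Emit:" as name(argument=value, ...) on one line, values as JSON. arm_command: Moves the arm, as the interface text tells. Its arguments: {"type":"object","properties":{"rows":{"type":"array","items":{"type":"object","properties":{"fingers":{"type":"number"},"travel":{"type":"array","items":{"type":"number"}},"roll":{"type":"number"}}}}},"required":["rows"]}

```bash
mkdir -p pics; cat > h.py <<'E'
import numpy as np, cv2, json
from station import *
def cam(name,st=None):
    c=get_calibration(name)
    f=210/np.tan(np.radians(c['fov_y'])/2)
    K=np.array([[f,0,c['cx']],[0,f,c['cy']],[0,0,1]])
    if 'mount' in c:
        T=np.eye(4);T[:3,:3]=st['ee_rot'];T[:3,3]=st['tcp_pos'];T=T@np.array(c['mount'])
        R,o=T[:3,:3],T[:3,3]
    else: R,o=np.array(c['attitude']),np.array(c['origin'])
    return K,np.array(c['distortion'],float),R,o
def shot(name,fn=None):
    st=sense(); im,d=capture(name)
    if fn: cv2.imwrite('pics/'+fn,im[:,:,::-1])
    return im,d,cam(name,st)
def pts(d,C,mask=None):
    K,D,R,o=C
    m=(d>0) if mask is None else (mask&(d>0))
    v,u=np.nonzero(m)
    n=cv2.undistortPoints(np.stack([u,v],1).astype(float)[:,None],K,D)[:,0]
    z=d[v,u]
    P=np.c_[n*z[:,None],z]
    return P@R.T+o,u,v
def proj(X,C):
    K,D,R,o=C
    return cv2.projectPoints((np.atleast_2d(X)-o)@R,np.zeros(3),np.zeros(3),K,D)[0][:,0]
E
python3 - <<'E'
from h import *
s=sense();print(s)
ims=[]
for n in ['top','side']:
    im,d,C=shot(n,n+'0.png');np.savez(n+'0.npz',d=d)
    print(n,C[2].round(3).tolist(),C[3],C[0][0,0])
    for l in ['flashlight','case','free_lid','hook','lever','bail_bar','bottle','egg_cup','lint_comb','polish_tin']:
        for r in search_frame(n,l)[:3]: print(n,l,np.round(r['position'],3),round(r['p'],2),proj(r['position'],C).round().tolist())
E
```

```text
{'time_s': 0.0, 'joints': array([ 9.01027675e+01,  2.20894168e+01,  3.77827273e-01, -3.06041012e-02,
       -6.84109254e+01, -1.48192387e+01]), 'joint_velocities': array([ 0.05274475, -0.01496727, -0.00581919, -0.02097997,  0.05866666,
       -0.01805436]), 'effort': array([-3.87525124e-04, -3.90666997e+01,  1.87405872e+01,  4.21982959e+00,
        1.10755194e-02, -1.91573922e-04]), 'tcp_pos': array([0.15857026, 0.60393101, 0.23245623]), 'ee_rot': array([[ 9.67144699e-01, -2.54226058e-01, -4.92834435e-04],
       [-2.54226527e-01, -9.67142336e-01, -2.13912532e-03],
       [ 6.71803518e-05,  2.19413530e-03, -9.99997591e-01]]), 'wrist_force': array([-0.0028279 ,  0.02754612, -0.2231481 ]), 'moment': array([-0.03342785,  0.00695589, -0.00440024]), 'gripper_width': 0.9985414290782187}
top [[0.014, -0.998, 0.059], [-1.0, -0.013, 0.01], [-0.01, -0.059, -0.998]] [ 0.45873785 -0.01710258  1.19814676] 425.2604941882564
top flashlight [ 0.313 -0.422  0.048] 0.77 [[424.0, 288.0]]
top flashlight [ 0.555 -0.408  0.034] 0.74 [[417.0, 198.0]]
top case [0.621 0.066 0.069] 0.77 [[243.0, 170.0]]
top c
[... 551 characters left out ...]
e [[-0.999, -0.035, 0.038], [-0.052, 0.667, -0.744], [0.0, -0.745, -0.667]] [0.48047354 0.81272512 0.79298811] 396.15879913109853
side flashlight [ 0.549 -0.4    0.032] 0.7 [[275.0, 145.0]]
side flashlight [ 0.321 -0.373  0.044] 0.64 [[340.0, 148.0]]
side case [0.596 0.038 0.066] 0.65 [[249.0, 221.0]]
side free_lid [0.66  0.194 0.142] 0.82 [[212.0, 242.0]]
side free_lid [ 0.549 -0.405  0.031] 0.61 [[276.0, 145.0]]
side lever [ 0.574 -0.025  0.087] 0.59 [[259.0, 201.0]]
side bottle [0.764 0.223 0.102] 0.79 [[168.0, 261.0]]
side egg_cup [ 0.552 -0.174  0.059] 0.49 [[270.0, 177.0]]
side lint_comb [0.507 0.412 0.008] 0.87 [[274.0, 363.0]]
side polish_tin [0.613 0.284 0.026] 0.75 [[232.0, 306.0]]
```

View pics/top0.png

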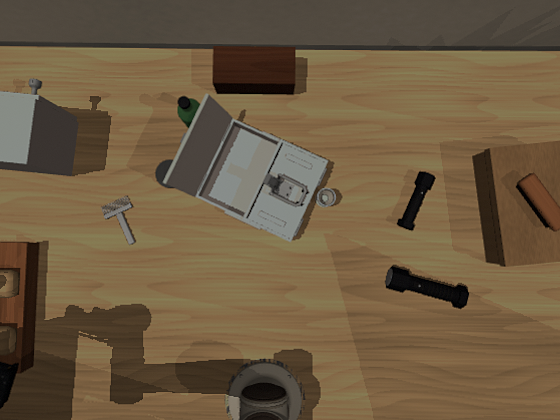

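View pics/side0.png

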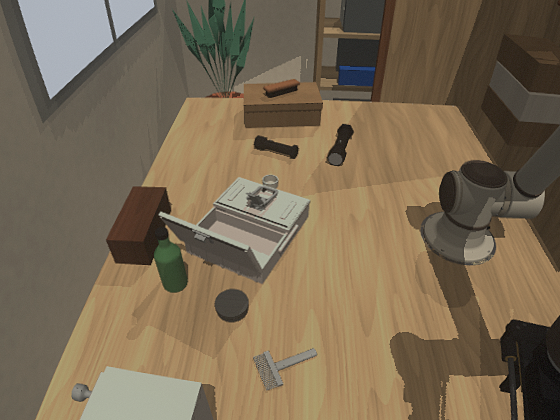

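The top view shows two flashlight look-alikes: A at (417,198), shorter, and B at (424,288), longer. A dark prism at (545,200) is not a flashlight. The bottle is at (187,110), the tin at (165,172) behind the lid, the egg cup at (326,197) and the comb at (120,212). I'll measure A and B, the case pose and the lid.

```bash
python3 - <<'E'
from h import *
im,d,C=shot('top'); P,u,v=pts(d,C)
for n,(a,b) in {'A':(417,198),'B':(424,288)}.items():
    m=(abs(u-a)<55)&(abs(v-b)<45)&(P[:,2]>0.008)&(P[:,2]<.07)
    if n=='A': m&=v<245
    else: m&=v>250
    Q=P[m]; r=cv2.minAreaRect(Q[:,:2].astype(np.float32)); print(n,r,Q[:,2].max())
    c=Q[:,:2].mean(0);w,V=np.linalg.eigh(np.cov((Q[:,:2]-c).T));ax=V[:,1];t=(Q[:,:2]-c)@ax;s=(Q[:,:2]-c)@V[:,0]
    print(ax,t.min(),t.max());
    for k in np.arange(np.floor(t.min()*100)/100,t.max(),.01):
        z=(t>=k)&(t<k+.01); print(round(k,2),z.sum(),(np.ptp(s[z])).round(3) if z.any() else 0,Q[z,2].max().round(3) if z.any() else 0)
# latch lid top
m=(u>180)&(u<345)&(v>90)&(v<250)&(abs(P[:,2]-.066)<.005); Q=P[m]
k=np.zeros(d.shape,np.uint8);k[v[m],u[m]]=255
n,lab,stt,_=cv2.connectedComponentsWithStats(k);i=1+np.argmax(stt[1:,4]);mm=lab[v,u]==i
Q=P[mm&m];print('lid',cv2.minAreaRect(Q[:,:2].astype(np.float32)),Q[:,2].mean(),len(Q))
big=cv2.resize(im[80:260,140:450],None,fx=2.5,fy=2.5,interpolation=cv2.INTER_CUBIC);cv2.imwrite('pics/crop1.png',big[:,:,::-1])
E
```

```text
A ((0.550175666809082, -0.40984341502189636), (0.04954053834080696, 0.16109596192836761), 66.39136505126953) 0.0505296731047189
[-0.92024691  0.39133824] -0.07939612107486976 0.08157102947249896
-0.08 56 0.049 0.046
-0.07 63 0.049 0.048
-0.06 66 0.045 0.048
-0.05 70 0.049 0.046
-0.04 44 0.031 0.042
-0.03 43 0.028 0.046
-0.02 46 0.03 0.045
-0.01 43 0.03 0.039
-0.0 44 0.03 0.04
0.01 47 0.031 0.042
0.02 44 0.031 0.041
0.03 44 0.032 0.038
0.04 45 0.032 0.041
0.05 44 0.031 0.039
0.06 50 0.048 0.044
0.07 64 0.046 0.051
0.08 31 0.042 0.043
B ((0.3127264082431793, -0.4316386282444), (0.20903831720352173, 0.062172580510377884), 75.31710052490234) 0.06120267705999871
[0.25209058 0.96770364] -0.10952362907221813 0.09951338763887571
-0.11 83 0.062 0.057
-0.1 86 0.061 0.058
-0.09 113 0.059 0.059
-0.08 54 0.04 0.051
-0.07 64 0.042 0.052
-0.06 53 0.041 0.051
-0.05 63 0.042 0.053
-0.04 64 0.042 0.051
-0.03 57 0.042 0.052
-0.02 57 0.042 0.053
-0.01 63 0.041 0.051
-0.0 51 0.041 0.052
0.01 59 0.039 0.056
0.02 58 0.04 0.056
0.03 60 0.04 0.056
0.04 45 0.042 0.051
0.05 85 0.062 0.06
0.06 82 0.061 0.061
0.07 91 0.062 0.058
0.08 86 0.062 0.057
0.09 152 0.062 0.06
lid ((0.5702517628669739, -0.050840288400650024), (0.14464446902275085, 0.24045491218566895), 65.57018280029297) 0.06615046190484479 3634
```

View pics/crop1.png

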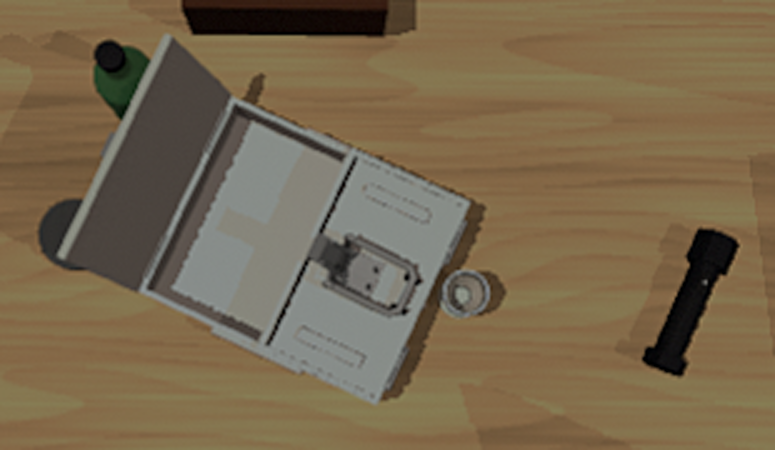

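A is 160 mm long with about a 48 mm head, so it's the smaller flashlight; B is 210 mm. Head points to world +x. Next I'll check the gripper body's extents, the lid angle and the case edges.

```bash
python3 - <<'E'
from h import *
s=sense()
for n in ['side','top']:
    d=np.load(n+'0.npz')['d'];C=cam(n);P,u,v=pts(d,C)
    q=(P-s['tcp_pos'])@s['ee_rot']
    m=(np.linalg.norm(q[:,:2],axis=1)<.2)&(P[:,2]>.12)
    for z0 in np.arange(-.3,.03,.02):
        k=m&(q[:,2]>=z0)&(q[:,2]<z0+.02)
        if k.sum()>5: print(n,round(z0,2),k.sum(),'x',q[k,0].min().round(3),q[k,0].max().round(3),'y',q[k,1].min().round(3),q[k,1].max().round(3))
yaw=np.radians(-24.43);ex=np.array([np.cos(yaw),np.sin(yaw)]);ey=np.array([-ex[1],ex[0]]);o=np.array([.5998,.0143])
for n in ['side','top']:
    d=np.load(n+'0.npz')['d'];C=cam(n);P,u,v=pts(d,C)
    c=np.c_[(P[:,:2]-o)@ex,(P[:,:2]-o)@ey,P[:,2]]*1000
    for z0 in range(0,215,15):
        k=(c[:,2]>=z0+5)&(c[:,2]<z0+20)&(abs(c[:,0])<118)&(c[:,1]>120)&(c[:,1]<240)
        if k.sum()>5:print(n,'lid z',z0+12,k.sum(),'y pct',np.percentile(c[k,1],[2,25,50,75,98]).round(),'x',c[k,0].min().round(),c[k,0].max().round())
    k=(abs(c[:,2]-63)<6)&(abs(c[:,1]+70)<80)&(abs(c[:,0])<135)
    for x0 in (-90,-60,60,90):
        kk=k&(abs(c[:,0]-x0)<12);print(n,'latch lid y at x',x0,c[kk,1].min().round(1),c[kk,1].max().round(1))
    for y0 in (-110,-60,-30):
        kk=k&(abs(c[:,1]-y0)<12);print(n,'x at y',y0,c[kk,0].min().round(1),c[kk,0].max().round(1))
    k=(abs(c[:,0])<22)&(c[:,1]>-100)&(c[:,1]<30)&(c[:,2]>82)
    print(n,'lever y,z of top',c[k][np.argsort(-c[k,2])[:4]].round(), 'tip y max',c[k][np.argsort(-c[k,1])[:4]].round())
E
```

```text
side -0.22 224 x 0.031 0.04 y -0.022 0.023
side -0.2 278 x 0.028 0.04 y -0.029 0.022
side -0.18 565 x 0.015 0.038 y -0.051 0.024
side -0.16 757 x 0.005 0.038 y -0.051 0.014
side -0.14 327 x -0.004 0.026 y -0.052 0.016
side -0.12 1301 x -0.021 0.037 y -0.051 0.095
side -0.1 811 x -0.017 0.038 y -0.049 0.095
side -0.08 610 x -0.001 0.039 y -0.042 0.087
side -0.06 43 x 0.003 0.013 y 0.044 0.058
side -0.04 52 x -0.009 0.011 y 0.042 0.051
side -0.02 83 x -0.01 0.01 y 0.042 0.052
side 0.0 48 x -0.005 0.011 y 0.042 0.052
top -0.12 107 x -0.019 0.037 y 0.077 0.096
top -0.1 243 x -0.038 0.038 y 0.064 0.097
top -0.08 157 x -0.037 0.038 y 0.052 0.092
top -0.06 14 x -0.034 0.023 y 0.085 0.088
top 0.0 15 x 0.007 0.013 y 0.043 0.053
side lid z 12 283 y pct [143. 144. 145. 146. 231.] x -118.0 114.0
side lid z 27 575 y pct [143. 145. 206. 226. 239.] x -118.0 117.0
side lid z 42 87 y pct [144. 145. 146. 149. 239.] x -116.0 112.0
side lid z 57 140 y pct [129. 156. 157. 158. 237.] x -118.0 116.0
side lid z 72 163 y pct [159. 161. 163. 164. 237.] x -116.0 115.0
side lid z 87 162 y pct [165. 167. 168. 17
[... 1459 characters left out ...]
 176. 179. 238.] x -117.0 117.0
top lid z 147 394 y pct [177. 180. 181. 183. 237.] x -118.0 117.0
top lid z 162 385 y pct [183. 186. 187. 189. 233.] x -118.0 117.0
top lid z 177 550 y pct [189. 192. 194. 202. 237.] x -118.0 117.0
top lid z 192 293 y pct [194. 197. 199. 201. 236.] x -117.0 117.0
top latch lid y at x -90 -146.8 -0.1
top latch lid y at x -60 -146.9 0.5
top latch lid y at x 60 -146.5 0.4
top latch lid y at x 90 -145.9 1.0
top x at y -110 -119.7 119.8
top x at y -60 -119.6 119.6
top x at y -30 -120.2 119.2
top lever y,z of top [[ -8. -14. 136.]
 [  2. -12. 136.]
 [  5. -13. 135.]
 [-14. -14. 135.]] tip y max [[ -6. -10. 131.]
 [-12. -10. 133.]
 [ -1. -11. 133.]
 [  5. -11. 133.]]
```

Body confirmed as 190 mm along the jaw axis. The lid leans at about 1.94 rad and the lever is at about 2.15. The lever and lid leave little room for the body, so I'll grip the barrel near the tail (44 mm off centre) and place at case x≈-25, grip x≈-69.

```bash
cat >> h.py <<'E'
YAW=np.radians(-24.43); O=np.array([.5998,.0143])
EX=np.array([np.cos(YAW),np.sin(YAW)]); EY=np.array([-EX[1],EX[0]])
def tocase(P):
    P=np.atleast_2d(P); return np.c_[(P[:,:2]-O)@EX,(P[:,:2]-O)@EY,P[:,2]]*1000
def toworld(c):
    c=np.atleast_2d(c)/1000.; return np.c_[O+c[:,:1]*EX+c[:,1:2]*EY,c[:,2]]
def goto(w):
    s=sense(); print('tcp case',tocase(s['tcp_pos']).round(1),'-> travel cm',((np.asarray(w)-s['tcp_pos'])@s['ee_rot']*100).round(2),'roll',np.degrees(np.arctan2(s['ee_rot'][1,0],s['ee_rot'][0,0])).round(2),'t',s['time_s'])
E
python3 -c "
from h import *
goto([.47,.12,.26]);goto([.51,-.393,.26])"
```

```text
tcp case [[-645.7  354.9  233.6]] -> travel cm [42.41 38.95 -2.64] roll -14.71 t 1.15
tcp case [[-645.7  354.9  233.6]] -> travel cm [59.31 87.55 -2.64] roll -14.71 t 1.15
```

Emit:
arm_command(rows=[{"fingers": 80, "travel": [42.4, 38.9, -3], "roll": 9.7}, {"fingers": 80, "travel": [42.4, 38.9, -3], "roll": 9.7}, {"fingers": 80, "travel": [42.4, 38.9, -3], "roll": 9.7}, {"fingers": 80, "travel": [42.4, 38.9, -3], "roll": 9.7}, {"fingers": 80, "travel": [42.4, 38.9, -3], "roll": 9.7}, {"fingers": 80, "travel": [42.4, 38.9, -3], "roll": 9.7}, {"fingers": 80, "travel": [42.4, 38.9, -3], "roll": 9.7}, {"fingers": 80, "travel": [42.4, 38.9, -3], "roll": 9.7}, {"fingers": 80, "travel": [42.4, 38.9, -3], "roll": 9.7}, {"fingers": 80, "travel": [42.4, 38.9, -3], "roll": 9.7}])

```text
time_s: 2.15
tcp_pos: [0.4296, 0.1827, 0.2602]
ee_rot: [[0.911, -0.413, 0.001], [-0.413, -0.911, 0.001], [0.001, -0.001, -1.0]]
wrist_force: [1.2, 0.9, 0.6]
gripper_width: 0.803
```

```bash
python3 -c "
from h import *
goto([.51,-.393,.25])
K,D,R,o=cam('wrist',sense());print(R.round(2),o,K)"
```

```text
tcp case [[-224.7   83.   260.2]] -> travel cm [31.1  49.12  0.98] roll -24.38 t 2.15
[[-0.41 -0.87 -0.27]
 [-0.91  0.39  0.12]
 [-0.    0.3  -0.96]] [0.50472099 0.14822902 0.41148356] [[309.62532364   0.         284.02079579]
 [  0.         309.62532364 207.27748623]
 [  0.           0.           1.        ]]
```

Emit:
arm_command(rows=[{"fingers": 80, "travel": [31.1, 49.1, 5], "roll": 0}, {"fingers": 80, "travel": [31.1, 49.1, 5], "roll": 0}, {"fingers": 80, "travel": [31.1, 49.1, 5], "roll": 0}, {"fingers": 80, "travel": [31.1, 49.1, 5], "roll": 0}, {"fingers": 80, "travel": [31.1, 49.1, 5], "roll": 0}, {"fingers": 80, "travel": [31.1, 49.1, 5], "roll": 0}, {"fingers": 80, "travel": [31.1, 49.1, 5], "roll": 0}, {"fingers": 80, "travel": [31.1, 49.1, 5], "roll": 0}, {"fingers": 80, "travel": [31.1, 49.1, 5], "roll": 0}, {"fingers": 80, "travel": [31.1, 49.1, 5], "roll": 0}])

```text
time_s: 3.15
tcp_pos: [0.4977, -0.3111, 0.2168]
ee_rot: [[0.911, -0.413, 0.001], [-0.413, -0.911, -0.0], [0.001, -0.0, -1.0]]
wrist_force: [1.0, 0.9, 0.6]
gripper_width: 0.799
```

Emit:
arm_command(rows=[{"fingers": 80, "travel": [2, 9, 4], "roll": 0}, {"fingers": 80, "travel": [2, 9, 4], "roll": 0}, {"fingers": 80, "travel": [2, 9, 4], "roll": 0}])

```text
time_s: 3.45
tcp_pos: [0.4755, -0.4026, 0.1725]
ee_rot: [[0.908, -0.419, -0.006], [-0.419, -0.908, 0.003], [-0.007, -0.0, -1.0]]
wrist_force: [-1.4, 1.3, 0.8]
gripper_width: 0.802
```

```bash
python3 - <<'E'
from h import *
goto([.51,-.393,.15])
im,d,C=shot('wrist','w1.png');P,u,v=pts(d,C)
m=(P[:,2]>.008)&(P[:,2]<.06)&(np.hypot(P[:,0]-.55,P[:,1]+.41)<.1)
Q=P[m,:2]; 
if len(Q)>50:
    print(cv2.minAreaRect(Q.astype(np.float32)),len(Q))
E
```

```text
tcp case [[  59.2 -431.   172.5]] -> travel cm [ 2.75 -2.32  2.24] roll -24.79 t 3.45
((0.5503100752830505, -0.41082820296287537), (0.0495472252368927, 0.1612420529127121), 66.59552764892578) 7915
```

View pics/w1.png

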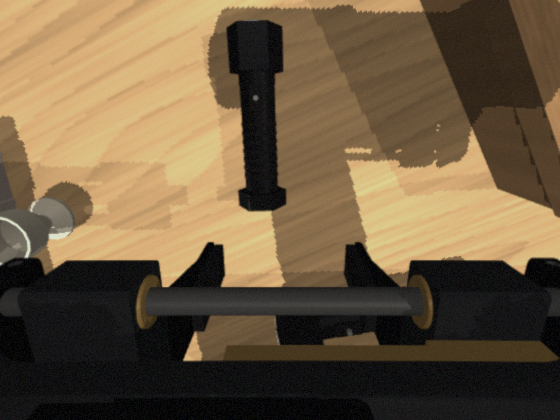

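```bash
python3 - <<'E'
from h import *
h=np.array([np.cos(np.radians(-23.4)),np.sin(np.radians(-23.4))]);g=np.array([.5503,-.4108])-.044*h
goto([*g,.09]);goto([*g,.018])
E
```

```text
tcp case [[  59.7 -429.1  174.2]] -> travel cm [ 2.73 -2.09  8.4 ] roll -24.68 t 3.5
tcp case [[  59.7 -429.1  174.2]] -> travel cm [ 2.77 -2.09 15.6 ] roll -24.68 t 3.5
```

The wrist view shows the single flashlight: hex head at (255,45), switch at (255,98), tail ring at (262,197). Head points away from the gripper, as measured.

Emit:
arm_command(rows=[{"fingers": 80, "travel": [2.7, -2.1, 8.4], "roll": 0}, {"fingers": 80, "travel": [2.7, -2.1, 8.4], "roll": 0}, {"fingers": 80, "travel": [2.7, -2.1, 8.4], "roll": 0}, {"fingers": 80, "travel": [2.7, -2.1, 8.4], "roll": 0}, {"fingers": 80, "travel": [2.7, -2.1, 8.4], "roll": 0}])

```text
time_s: 4.0
tcp_pos: [0.5132, -0.3914, 0.0956]
ee_rot: [[0.911, -0.412, 0.004], [-0.412, -0.911, -0.002], [0.004, 0.001, -1.0]]
wrist_force: [-0.2, -0.9, -0.1]
gripper_width: 0.801
```

```bash
python3 - <<'E'
from h import *
h=np.array([np.cos(np.radians(-23.4)),np.sin(np.radians(-23.4))]);g=np.array([.5503,-.4108])-.044*h
goto([*g,.018])
E
```

```text
tcp case [[  89.  -405.2   95.6]] -> travel cm [-0.26  0.3   7.76] roll -24.34 t 4.0
```

Emit:
arm_command(rows=[{"fingers": 80, "travel": [-0.2, 0.3, 4], "roll": 0}, {"fingers": 80, "travel": [-0.2, 0.3, 7], "roll": 0}, {"fingers": 80, "travel": [-0.2, 0.3, 7.4], "roll": 0}, {"fingers": 80, "travel": [-0.2, 0.3, 7.4], "roll": 0}, {"fingers": 0, "travel": [-0.2, 0.3, 7.4], "roll": 0}, {"fingers": 0, "travel": [-0.2, 0.3, 7.4], "roll": 0}, {"fingers": 0, "travel": [-0.2, 0.3, 7.4], "roll": 0}, {"fingers": 0, "travel": [-0.2, 0.3, 7.4], "roll": 0}, {"fingers": 0, "travel": [-0.2, 0.3, 7.4], "roll": 0}, {"fingers": 0, "travel": [-0.2, 0.3, 7.4], "roll": 0}])

```text
time_s: 5.0
tcp_pos: [0.5089, -0.393, 0.0189]
ee_rot: [[0.911, -0.413, 0.0], [-0.413, -0.911, -0.0], [0.0, 0.0, -1.0]]
wrist_force: [-0.2, 0.4, 0.8]
gripper_width: 0.36
```

Emit:
arm_command(rows=[{"fingers": 0, "travel": [0, 0, -2], "roll": 0}, {"fingers": 0, "travel": [0, 0, -5], "roll": 0}, {"fingers": 0, "travel": [0, 0, -10], "roll": 0}, {"fingers": 0, "travel": [0, 0, -15], "roll": 0}, {"fingers": 0, "travel": [0, 0, -20], "roll": 0}, {"fingers": 0, "travel": [0, 0, -20], "roll": 0}, {"fingers": 0, "travel": [0, 0, -20], "roll": 0}])

```text
time_s: 5.7
tcp_pos: [0.5088, -0.3926, 0.2195]
ee_rot: [[0.91, -0.414, 0.002], [-0.414, -0.91, 0.0], [0.001, -0.001, -1.0]]
wrist_force: [-0.9, 0.7, -3.2]
gripper_width: 0.358
```

```bash
python3 - <<'E'
from h import *
print(sense()['wrist_force'])
goto(toworld([-69,55,215])[0])
im,d,C=shot('wrist','w2.png');P,u,v=pts(d,C)
s=sense();q=(P-s['tcp_pos'])@s['ee_rot']
m=(q[:,0]>.012)&(q[:,0]<.15)&(abs(q[:,1])<.03)&(q[:,2]<.08)&(q[:,2]>-.05)
Q=q[m]
for k in np.arange(.01,.15,.015):
    z=(Q[:,0]>=k)&(Q[:,0]<k+.015)
    if z.any():print(k.round(3),z.sum(),'y',np.percentile(Q[z,1],[2,98]).round(3),'top z',np.percentile(Q[z,2],[2,50]).round(3))
E
```

```text
[-0.89749178  0.7169089  -3.21960695]
tcp case [[  85.4 -408.2  219.5]] -> travel cm [-15.45 -46.31   0.48] roll -24.44 t 5.7
0.01 2672 y [-0.026  0.026] top z [-0.037 -0.019]
0.025 1905 y [-0.015  0.015] top z [-0.021 -0.018]
0.04 2063 y [-0.015  0.015] top z [-0.021 -0.018]
0.055 2228 y [-0.015  0.014] top z [-0.026 -0.018]
0.07 2547 y [-0.016  0.014] top z [-0.023 -0.018]
0.085 3976 y [-0.024  0.021] top z [-0.025 -0.022]
0.1 4768 y [-0.024  0.022] top z [-0.025 -0.023]
0.115 2820 y [-0.025  0.022] top z [-0.025 -0.023]
```

Held level, with the flashlight's middle 45 mm ahead of the TCP.

Emit:
arm_command(rows=[{"fingers": 0, "travel": [-15.4, -46.3, 0], "roll": 0}, {"fingers": 0, "travel": [-15.4, -46.3, 0], "roll": 0}, {"fingers": 0, "travel": [-15.4, -46.3, 0], "roll": 0}, {"fingers": 0, "travel": [-15.4, -46.3, 0], "roll": 0}, {"fingers": 0, "travel": [-15.4, -46.3, 0], "roll": 0}, {"fingers": 0, "travel": [-15.4, -46.3, 0], "roll": 0}, {"fingers": 0, "travel": [-15.4, -46.3, 0], "roll": 0}, {"fingers": 0, "travel": [-15.4, -46.3, 0], "roll": 0}, {"fingers": 0, "travel": [-15.4, -46.3, 0], "roll": 0}, {"fingers": 0, "travel": [-15.4, -46.3, 0], "roll": 0}])

```text
time_s: 6.75
tcp_pos: [0.5585, 0.0947, 0.2158]
ee_rot: [[0.911, -0.412, -0.005], [-0.412, -0.911, -0.002], [-0.004, 0.004, -1.0]]
wrist_force: [1.5, 0.1, -3.2]
gripper_width: 0.354
```

Emit:
arm_command(rows=[{"fingers": 0, "travel": [0, 0, 0], "roll": 0}, {"fingers": 0, "travel": [0, 0, 0], "roll": 0}, {"fingers": 0, "travel": [0, 0, 0], "roll": 0}])

```text
time_s: 7.05
tcp_pos: [0.559, 0.0914, 0.217]
ee_rot: [[0.91, -0.414, -0.004], [-0.414, -0.91, -0.001], [-0.003, 0.003, -1.0]]
wrist_force: [0.0, 0.0, -2.0]
gripper_width: 0.359
```

```bash
python3 - <<'E'
from h import *
goto(toworld([-69,55,120])[0]); s=sense()
im,d,C=shot('wrist','w3.png');P,u,v=pts(d,C);c=tocase(P)
# latch lid +y edge and box +x wall etc. at rim heights
for x0 in(-60,-40,40,60,80,100):
    k=(abs(c[:,0]-x0)<6)&(abs(c[:,2]-64)<4)&(c[:,1]>-60)&(c[:,1]<30)
    if k.any():print('latch lid +y edge at x',x0,c[k,1].max().round(1),np.median(c[k,2]).round(1))
for y0 in(-30,20,40,60,80,100):
    k=(abs(c[:,1]-y0)<6)&(abs(c[:,2]-56)<4)&(c[:,0]>60)&(c[:,0]<150)
    if k.any():print('wall +x at y',y0,c[k,0].min().round(1),c[k,0].max().round(1))
for x0 in(-40,0,40,80,100):
    k=(abs(c[:,0]-x0)<6)&(abs(c[:,2]-54)<3)&(c[:,1]>110)&(c[:,1]<170)
    if k.any():print('+y wall at x',x0,c[k,1].min().round(1),c[k,1].max().round(1))
k=(abs(c[:,0])<40)&(c[:,1]>60)&(c[:,1]<110)&(c[:,2]<30);print('floor',np.median(c[k,2]) if k.any() else None)
E
```

```text
tcp case [[-69.   53.3 217. ]] -> travel cm [ 0.03 -0.2   9.7 ] roll -24.46 t 7.05
latch lid +y edge at x -60 0.4 66.0
latch lid +y edge at x -40 0.6 66.1
latch lid +y edge at x 40 0.9 66.0
latch lid +y edge at x 60 1.0 66.1
latch lid +y edge at x 80 1.2 66.2
latch lid +y edge at x 100 1.2 66.1
+y wall at x -40 137.8 145.3
+y wall at x 0 137.5 144.7
+y wall at x 40 137.8 145.2
+y wall at x 80 137.7 144.5
+y wall at x 100 137.4 144.3
floor 6.121897181197128
```

View pics/w3.png

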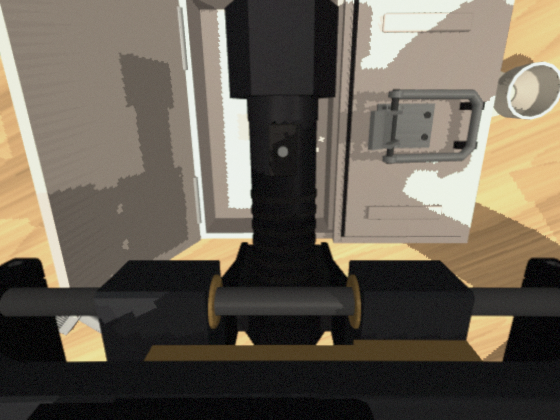

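The view agrees with the map: the bay is clear, the lever and folded bail are at right (430,125), and the lid is at left. Edges suggest shifting the case origin by +2 mm in y. Lowering in.

```bash
echo "O=O+.002*EY" >> h.py; python3 -c "
from h import *
goto(toworld([-69,55.5,27])[0])"
```

```text
tcp case [[-68.6  51.1 217.5]] -> travel cm [ 0.   -0.48 19.05] roll -24.5 t 7.1
```

Emit:
arm_command(rows=[{"fingers": 0, "travel": [0, -0.4, 4], "roll": 0}, {"fingers": 0, "travel": [0, -0.4, 8], "roll": 0}, {"fingers": 0, "travel": [0, -0.4, 11.5], "roll": 0}, {"fingers": 0, "travel": [0, -0.4, 12], "roll": 0}, {"fingers": 0, "travel": [0, -0.4, 12], "roll": 0}])

```text
time_s: 7.6
tcp_pos: [0.5615, 0.0947, 0.0983]
ee_rot: [[0.91, -0.414, -0.002], [-0.414, -0.91, -0.001], [-0.001, 0.002, -1.0]]
wrist_force: [1.0, -0.3, -0.9]
gripper_width: 0.357
```

```bash
python3 -c "
from h import *
goto(toworld([-69,55.5,27])[0]);print(sense()['wrist_force'])"
```

```text
tcp case [[-68.1  55.4  98.3]] -> travel cm [-0.08 -0.03  7.13] roll -24.48 t 7.6
[ 0.96465057 -0.26577847 -0.90276076]
```

Emit:
arm_command(rows=[{"fingers": 0, "travel": [-0.1, 0, 3], "roll": 0}, {"fingers": 0, "travel": [-0.1, 0, 5], "roll": 0}, {"fingers": 0, "travel": [-0.1, 0, 6.5], "roll": 0}, {"fingers": 0, "travel": [-0.1, 0, 7.1], "roll": 0}, {"fingers": 0, "travel": [-0.1, 0, 7.1], "roll": 0}, {"fingers": 0, "travel": [-0.1, 0, 7.1], "roll": 0}])

```text
time_s: 8.2
tcp_pos: [0.5621, 0.0967, 0.0295]
ee_rot: [[0.911, -0.413, 0.003], [-0.413, -0.911, 0.001], [0.003, -0.002, -1.0]]
wrist_force: [0.8, -0.2, -1.7]
gripper_width: 0.357
```

```bash
python3 -c "
from h import *
goto(toworld([-69,55.5,27])[0]);print(sense()['wrist_force'])"
```

```text
tcp case [[-68.4  57.4  29.5]] -> travel cm [-0.07  0.19  0.25] roll -24.4 t 8.2
[ 0.80714317 -0.15713318 -1.7045041 ]
```

No contact, about 5 mm above the floor. Going down 3 mm more, then releasing and rising.

Emit:
arm_command(rows=[{"fingers": 0, "travel": [0, 0.1, 0.3], "roll": 0}, {"fingers": 0, "travel": [0, 0.1, 0.3], "roll": 0}, {"fingers": 52, "travel": [0, 0.1, 0.3], "roll": 0}, {"fingers": 52, "travel": [0, 0.1, 0.3], "roll": 0}, {"fingers": 52, "travel": [0, 0.1, 0.3], "roll": 0}, {"fingers": 52, "travel": [0, 0.1, -2], "roll": 0}, {"fingers": 52, "travel": [0, 0.1, -5], "roll": 0}, {"fingers": 52, "travel": [0, 0.1, -10], "roll": 0}, {"fingers": 52, "travel": [0, 0.1, -15], "roll": 0}, {"fingers": 52, "travel": [0, 0.1, -20], "roll": 0}])

```text
time_s: 9.2
tcp_pos: [0.5599, 0.0952, 0.2298]
ee_rot: [[0.911, -0.413, -0.0], [-0.413, -0.911, -0.0], [-0.0, 0.0, -1.0]]
wrist_force: [1.7, 0.9, -1.4]
gripper_width: 0.522
```

```bash
python3 - <<'E'
from h import *
goto(toworld([-60,235,250])[0])
im,d,C=shot('top','t2.png');P,u,v=pts(d,C);c=tocase(P)
k=(abs(c[:,0])<110)&(c[:,1]>8)&(c[:,1]<134)&(c[:,2]>15)&(c[:,2]<60); print(k.sum())
for r in search_frame('top','flashlight')[:3]: print(tocase(r['position']).round(),r['p'])
im,d,C=shot('wrist','w4.png');P,u,v=pts(d,C);c=tocase(P)
k=(abs(c[:,0])<110)&(c[:,1]>8)&(c[:,1]<130)&(c[:,2]>18)&(c[:,2]<54); print(k.sum(),c[k].min(0),c[k].max(0))
E
```

```text
tcp case [[-69.8  55.1 229.8]] -> travel cm [  0.99 -17.99  -2.02] roll -24.41 t 9.2
383
[[ -77. -521.   51.]] 0.89
[[27. 56. 44.]] 0.58
4992 [-104.49774645   30.89604575   19.16419543] [57.53776193 81.44257754 51.06866515]
```

Flashlight at case (-24, 56), lying in the bay. Now going over the lid edge to its outer side with the fingers shut.

Emit:
arm_command(rows=[{"fingers": 0, "travel": [1, -5, -1.5], "roll": 0}, {"fingers": 0, "travel": [1, -17.5, -1.5], "roll": 0}, {"fingers": 0, "travel": [1, -17.5, -1.5], "roll": 0}, {"fingers": 0, "travel": [1, -17.5, -1.5], "roll": 0}, {"fingers": 0, "travel": [1, -17.5, -1.5], "roll": 0}, {"fingers": 0, "travel": [1, -17.5, -1.5], "roll": 0}])

```text
time_s: 9.95
tcp_pos: [0.641, 0.2508, 0.2403]
ee_rot: [[0.911, -0.413, -0.004], [-0.413, -0.911, -0.002], [-0.002, 0.003, -1.0]]
wrist_force: [-0.3, -0.2, -0.4]
gripper_width: 0.068
```

```bash
python3 - <<'E'
from h import *
goto(toworld([-60,230,155])[0])
for r in search_frame('top','bottle')[:1]+search_frame('top','polish_tin')[:1]: print(tocase(r['position']).round(),r['p'])
E
```

```text
tcp case [[-60.3 230.4 240.3]] -> travel cm [0.05 0.01 8.53] roll -24.37 t 9.95
[[ 68. 243. 131.]] 0.55
```

Down, then push towards the box (tool +y) to TCP case y≈105. The lid should fall on from there.

Emit:
arm_command(rows=[{"fingers": 0, "travel": [0, 0, 4], "roll": 0}, {"fingers": 0, "travel": [0, 0, 8], "roll": 0}, {"fingers": 0, "travel": [0, 0, 8.5], "roll": 0}, {"fingers": 0, "travel": [0, 1, 8.5], "roll": 0}, {"fingers": 0, "travel": [0, 2, 8.5], "roll": 0}, {"fingers": 0, "travel": [0, 3, 8.5], "roll": 0}, {"fingers": 0, "travel": [0, 4, 8.5], "roll": 0}, {"fingers": 0, "travel": [0, 5, 8.5], "roll": 0}, {"fingers": 0, "travel": [0, 6, 8.5], "roll": 0}, {"fingers": 0, "travel": [0, 7, 8.5], "roll": 0}])

```text
time_s: 11.05
tcp_pos: [0.612, 0.1857, 0.1576]
ee_rot: [[0.91, -0.414, -0.001], [-0.414, -0.91, -0.001], [-0.001, 0.001, -1.0]]
wrist_force: [0.8, 1.3, 0.9]
gripper_width: 0.005
```

```bash
python3 - <<'E'
from h import *
goto(toworld([-60,100,155])[0]);print(sense()['wrist_force'])
E
```

```text
tcp case [[-59.7 159.1 157.6]] -> travel cm [-0.02  5.91  0.26] roll -24.43 t 11.05
[0.82999365 1.3393743  0.92655489]
```

Emit:
arm_command(rows=[{"fingers": 0, "travel": [0, 1, 0], "roll": 0}, {"fingers": 0, "travel": [0, 2, 0], "roll": 0}, {"fingers": 0, "travel": [0, 3, 0], "roll": 0}, {"fingers": 0, "travel": [0, 4, 0], "roll": 0}, {"fingers": 0, "travel": [0, 5, 0], "roll": 0}, {"fingers": 0, "travel": [0, 6, 0], "roll": 0}, {"fingers": 0, "travel": [0, 7, 0], "roll": 0}, {"fingers": 0, "travel": [0, 7, 0], "roll": 0}, {"fingers": 0, "travel": [0, 7, 0], "roll": 0}])

```text
time_s: 11.95
tcp_pos: [0.5839, 0.1228, 0.1579]
ee_rot: [[0.91, -0.414, 0.0], [-0.414, -0.91, -0.0], [0.0, -0.0, -1.0]]
wrist_force: [0.2, -0.8, 1.1]
gripper_width: 0.008
```

```bash
python3 - <<'E'
from h import *
goto(toworld([-60,60,120])[0]);print(sense()['wrist_force'])
for n in ('side','top'):
    im,d,C=shot(n);P,u,v=pts(d,C);c=tocase(P)
    for y0 in (20,60,100,130):
        k=(abs(c[:,1]-y0)<6)&(abs(c[:,0]-70)<30)&(c[:,2]<200);print(n,y0,k.sum(),np.median(c[k,2]).round(1) if k.any() else 0)
E
```

```text
tcp case [[-59.4  90.2 157.9]] -> travel cm [-0.07  3.02  3.79] roll -24.43 t 11.95
[ 0.18628172 -0.8472764   1.10710012]
side 20 0 0
side 60 52 132.9
side 100 126 101.5
side 130 119 77.9
top 20 119 6.8
top 60 100 120.0
top 100 94 95.0
top 130 85 76.9
```

Emit:
arm_command(rows=[{"fingers": 0, "travel": [0, 1.5, 0], "roll": 0}, {"fingers": 0, "travel": [0, 1.5, 0], "roll": 0}, {"fingers": 0, "travel": [0, 1.5, 0], "roll": 0}, {"fingers": 0, "travel": [0, 1.5, 0], "roll": 0}])

```text
time_s: 12.45
tcp_pos: [0.5778, 0.1095, 0.1578]
ee_rot: [[0.911, -0.413, 0.0], [-0.413, -0.911, 0.0], [0.0, -0.0, -1.0]]
wrist_force: [-0.3, -0.6, 0.8]
gripper_width: 0.006
```

```bash
cat > lid.py <<'E'
from h import *
goto(toworld([-60,60,120])[0]);print(sense()['wrist_force'])
for n in ('side','top'):
    im,d,C=shot(n,n+'_lid.png');P,u,v=pts(d,C);c=tocase(P)
    for y0 in (20,60,100,130):
        k=(abs(c[:,1]-y0)<6)&(abs(c[:,0]-70)<30)&(c[:,2]<200);print(n,y0,k.sum(),np.median(c[k,2]).round(1) if k.any() else 0)
    k=(abs(c[:,0])<22)&(c[:,1]>-130)&(c[:,1]<30)&(c[:,2]>82)
    print(n,'lever top',c[k][np.argsort(-c[k,2])[:3]].round())
    k=(abs(c[:,0])<14)&(c[:,1]>0)&(c[:,1]<35)&(c[:,2]>73)&(c[:,2]<90)
    if k.any(): print(n,'hook',np.median(c[k],0).round(1),c[k].min(0).round(1),c[k].max(0).round(1))
E
python3 lid.py
```

```text
tcp case [[-59.4  75.6 157.8]] -> travel cm [-0.06  1.56  3.78] roll -24.41 t 12.45
[-0.31751716 -0.63886852  0.83460729]
side 20 8 65.0
side 60 67 65.2
side 100 71 65.0
side 130 74 65.1
side lever top [[-22. -40.  89.]
 [-21. -41.  85.]]
top 20 101 66.2
top 60 97 66.1
top 100 96 65.8
top 130 99 65.5
top lever top [[-22.  -1. 258.]
 [-22. -10. 256.]
 [-22. -17. 244.]]
top hook [ 4.9 16.6 79.2] [-3.8  6.9 73.5] [13.  22.4 83.1]
```

Lid is shut (66 mm throughout). Moving to look at the lever and bail.

Emit:
arm_command(rows=[{"fingers": 30, "travel": [-1, 3, -7], "roll": 0}, {"fingers": 30, "travel": [-4, 8, -7], "roll": 0}, {"fingers": 30, "travel": [-4, 13.5, -7], "roll": 0}, {"fingers": 30, "travel": [-4, 13.5, -7], "roll": 0}, {"fingers": 30, "travel": [-4, 13.5, -7], "roll": 0}, {"fingers": 30, "travel": [-4, 13.5, -7], "roll": 0}])

```text
time_s: 13.15
tcp_pos: [0.4857, 0.003, 0.2282]
ee_rot: [[0.91, -0.414, 0.001], [-0.414, -0.91, 0.0], [0.001, -0.001, -1.0]]
wrist_force: [0.3, -0.3, -0.0]
gripper_width: 0.295
```

```bash
cat > bail.py <<'E'
from h import *
import sys
s=sense();goto(toworld([0,-120,115])[0])
im,d,C=shot('wrist',sys.argv[1]);P,u,v=pts(d,C);c=tocase(P)
def rep(n,k):
    if k.sum()>3: print(n,k.sum(),'med',np.median(c[k],0).round(1),'min',np.percentile(c[k],2,0).round(1),'max',np.percentile(c[k],98,0).round(1))
a=c[:,2]>70
rep('bar folded',a&(c[:,2]<100)&(abs(c[:,0])<14)&(c[:,1]<-108)&(c[:,1]>-140))
rep('lever top',(abs(c[:,0])<16)&(c[:,1]>-115)&(c[:,1]<20)&(c[:,2]>105)&(c[:,2]<160))
rep('arm+',a&(abs(c[:,0]-27)<6)&(c[:,1]>-140)&(c[:,1]<60)&(c[:,2]<200))
rep('arm-',a&(abs(c[:,0]+27)<6)&(c[:,1]>-140)&(c[:,1]<60)&(c[:,2]<200))
rep('hook top',(c[:,2]>77)&(c[:,2]<86)&(abs(c[:,0])<16)&(c[:,1]>3)&(c[:,1]<26))
rep('bar fwd',(c[:,2]>70)&(c[:,2]<100)&(abs(c[:,0])<14)&(c[:,1]>26)&(c[:,1]<60))
for y0 in(-60,-30,20,60,100):
    k=(abs(c[:,1]-y0)<5)&(abs(c[:,0]-80)<25); 
    if k.any(): print('lid z',y0,np.median(c[k,2]).round(1))
E
python3 bail.py w5.png
```

```text
tcp case [[-99.2 -59.5 228.2]] -> travel cm [ 9.91  6.06 11.33] roll -24.45 t 13.15
bar folded 292 med [   0.2 -120.    81.4] min [ -13.5 -124.5   78.6] max [  13.4 -116.9   83.2]
lever top 1451 med [  0.8 -24.3 126. ] min [-13.8 -39.5 106.1] max [ 13.8 -12.5 134.5]
arm+ 1012 med [ 26.5 -76.7  88.5] min [  21.6 -118.3   80.5] max [ 31.  -38.1  97.3]
arm- 842 med [-26.5 -76.7  88.8] min [ -30.9 -118.7   80.8] max [-21.4 -38.4  97.4]
hook top 421 med [ 0.4 16.8 80.1] min [-12.5  11.4  77.7] max [12.9 22.9 81.7]
lid z -60 66.2
lid z -30 66.3
lid z 20 66.1
lid z 60 66.1
lid z 100 66.1
```

View pics/w5.png

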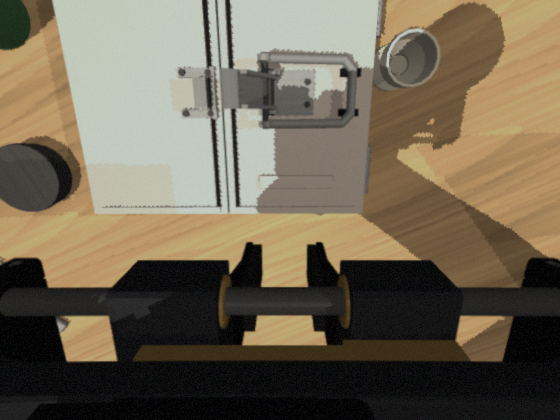

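Everything agrees with the drawing to under 1 mm: hook at y 11.4–22.9, bar at (0,-120,78), lever tip at (-12,134). Descending on the bar.

Emit:
arm_command(rows=[{"fingers": 30, "travel": [5, 3, 0], "roll": 0}, {"fingers": 30, "travel": [9.9, 6, 3], "roll": 0}, {"fingers": 30, "travel": [9.9, 6, 7], "roll": 0}, {"fingers": 30, "travel": [9.9, 6, 11], "roll": 0}, {"fingers": 30, "travel": [9.9, 6, 11], "roll": 0}, {"fingers": 30, "travel": [9.9, 6, 11], "roll": 0}])

```text
time_s: 13.8
tcp_pos: [0.5516, -0.092, 0.1175]
ee_rot: [[0.911, -0.412, -0.002], [-0.412, -0.911, -0.001], [-0.001, 0.002, -1.0]]
wrist_force: [0.8, -1.1, 0.7]
gripper_width: 0.302
```

```bash
python3 -c "
from h import *
goto(toworld([0,-120,82])[0])"
```

```text
tcp case [[ 1.000e-01 -1.187e+02  1.175e+02]] -> travel cm [-0.01  0.12  3.55] roll -24.31 t 13.8
```

Emit:
arm_command(rows=[{"fingers": 30, "travel": [0, 0.1, 2], "roll": 0}, {"fingers": 30, "travel": [0, 0.1, 3.4], "roll": 0}, {"fingers": 30, "travel": [0, 0.1, 3.4], "roll": 0}, {"fingers": 30, "travel": [0, 0.1, 3.4], "roll": 0}, {"fingers": 0, "travel": [0, 0.1, 3.4], "roll": 0}, {"fingers": 0, "travel": [0, 0.1, 3.4], "roll": 0}, {"fingers": 0, "travel": [0, 0.1, 3.4], "roll": 0}, {"fingers": 0, "travel": [0, 0.1, 3.4], "roll": 0}])

```text
time_s: 14.6
tcp_pos: [0.5508, -0.0934, 0.0844]
ee_rot: [[0.911, -0.413, 0.001], [-0.413, -0.911, -0.0], [0.001, -0.0, -1.0]]
wrist_force: [-0.7, 1.7, 2.4]
gripper_width: 0.076
```

```bash
python3 -c "
from h import *
goto(toworld([0,-120,82])[0]);print(sense()['wrist_force'],sense()['gripper_width']*87)"
```

```text
tcp case [[-1.000e-01 -1.203e+02  8.440e+01]] -> travel cm [ 0.01 -0.03  0.24] roll -24.4 t 14.6
[-0.74976985  1.74612626  2.40690612] 6.63542830404439
```

Bar gripped. Lifting along the arc.

Emit:
arm_command(rows=[{"fingers": 0, "travel": [0, 0, -1.3], "roll": 0}, {"fingers": 0, "travel": [0, -0.1, -2.6], "roll": 0}, {"fingers": 0, "travel": [0, -0.4, -4.0], "roll": 0}, {"fingers": 0, "travel": [0, -1.0, -5.2], "roll": 0}, {"fingers": 0, "travel": [0, -1.8, -6.3], "roll": 0}, {"fingers": 0, "travel": [0, -2.8, -7.3], "roll": 0}, {"fingers": 0, "travel": [0, -3.4, -7.7], "roll": 0}, {"fingers": 0, "travel": [0, -3.4, -7.7], "roll": 0}, {"fingers": 0, "travel": [0, -3.4, -7.7], "roll": 0}])

```text
time_s: 15.5
tcp_pos: [0.5647, -0.0621, 0.1605]
ee_rot: [[0.911, -0.413, 0.0], [-0.413, -0.911, 0.0], [0.0, -0.0, -1.0]]
wrist_force: [1.1, -1.9, 0.3]
gripper_width: 0.073
```

```bash
python3 - <<'E'
from h import *
goto(toworld([0,-80,160])[0]);s=sense();print(s['wrist_force'],s['gripper_width']*87)
im,d,C=shot('side','s3.png');P,u,v=pts(d,C);c=tocase(P)
for n,k in {'lever':(abs(c[:,0])<15)&(c[:,1]>-70)&(c[:,1]<10)&(c[:,2]>85)&(c[:,2]<145),'arm':(abs(abs(c[:,0])-27)<5)&(c[:,1]>-110)&(c[:,1]<-30)&(c[:,2]>90)&(c[:,2]<165)}.items():
    print(n,k.sum(),c[k][np.argsort(-c[k,2])[:3]].round(),np.median(c[k],0).round() if k.any() else 0)
cv2.imwrite('pics/s3c.png',cv2.resize(im[130:290,170:340],None,fx=3.5,fy=3.5,interpolation=cv2.INTER_CUBIC)[:,:,::-1])
E
```

```text
tcp case [[ -0.4 -86.1 160.5]] -> travel cm [ 0.04 -0.61  0.05] roll -24.38 t 15.5
[ 1.13601005 -1.92041175  0.28916058] 6.33417916510458
lever 65 [[  7.  10. 116.]
 [-11.   9. 115.]
 [  6.   8. 115.]] [  3.  -6. 111.]
arm 101 [[-22. -87. 154.]
 [-23. -85. 152.]
 [-26. -86. 152.]] [-26. -61. 124.]
```

View pics/s3c.png

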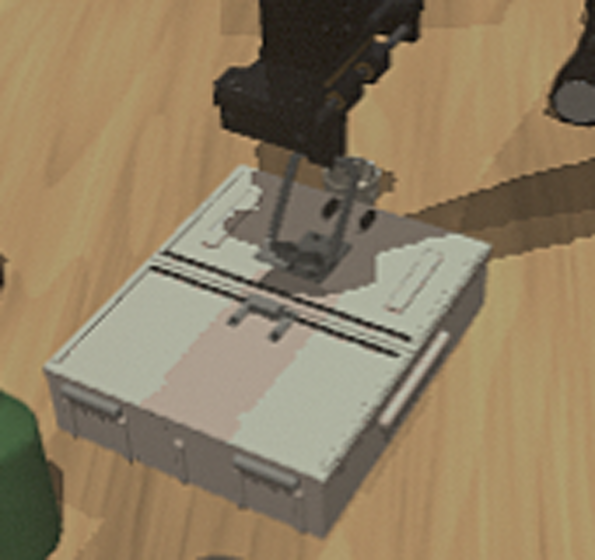

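The bail came up. The lever was drawn forward to its stop (≈2.55), which still meets "raised". Hook and lid are fine. Now opening to a loose cage and carrying the bar over the top.

Emit:
arm_command(rows=[{"fingers": 18, "travel": [0, 0, 0.3], "roll": 0}, {"fingers": 18, "travel": [0, 0, 1], "roll": 0}, {"fingers": 18, "travel": [0, 0, 1], "roll": 0}, {"fingers": 18, "travel": [0, -1.6, 0.6], "roll": 0}, {"fingers": 18, "travel": [0, -3.3, 0.2], "roll": 0}, {"fingers": 18, "travel": [0, -4.3, 0.1], "roll": 0}, {"fingers": 18, "travel": [0, -5.3, 0], "roll": 0}, {"fingers": 18, "travel": [0, -6.3, 0.1], "roll": 0}, {"fingers": 18, "travel": [0, -7.2, 0.2], "roll": 0}, {"fingers": 18, "travel": [0, -7.8, 0.6], "roll": 0}])

```text
time_s: 16.55
tcp_pos: [0.5973, 0.0095, 0.1547]
ee_rot: [[0.911, -0.413, 0.001], [-0.413, -0.911, 0.0], [0.001, -0.0, -1.0]]
wrist_force: [-0.0, 0.4, -0.3]
gripper_width: 0.183
```

Emit:
arm_command(rows=[{"fingers": 18, "travel": [0, -0.7, 0.4], "roll": 0}, {"fingers": 18, "travel": [0, -1.5, 0.9], "roll": 0}, {"fingers": 18, "travel": [0, -2.3, 1.5], "roll": 0}, {"fingers": 18, "travel": [0, -3.2, 2.1], "roll": 0}, {"fingers": 18, "travel": [0, -4.2, 2.3], "roll": 0}, {"fingers": 18, "travel": [0, -5.2, 2.3], "roll": 0}, {"fingers": 18, "travel": [0, -5.2, 2.3], "roll": 0}])

```text
time_s: 17.25
tcp_pos: [0.619, 0.0572, 0.1317]
ee_rot: [[0.911, -0.412, 0.001], [-0.412, -0.911, -0.0], [0.001, -0.0, -1.0]]
wrist_force: [-0.7, 0.9, 0.2]
gripper_width: 0.181
```

```bash
python3 - <<'E'
from h import *
goto(toworld([0,44,131])[0]);s=sense();print(s['wrist_force'],s['gripper_width']*87)
im,d,C=shot('side','s4.png');P,u,v=pts(d,C);c=tocase(P)
for n,k in {'lever':(abs(c[:,0])<15)&(c[:,1]>-70)&(c[:,1]<10)&(c[:,2]>85)&(c[:,2]<145),'arm':(abs(abs(c[:,0])-27)<5)&(c[:,1]>-110)&(c[:,1]<60)&(c[:,2]>72)&(c[:,2]<165)}.items():
    print(n,k.sum(),c[k][np.argsort(-c[k,2])[:3]].round(),c[k][np.argsort(-c[k,1])[:3]].round())
cv2.imwrite('pics/s4c.png',cv2.resize(im[130:290,170:340],None,fx=3.5,fy=3.5,interpolation=cv2.INTER_CUBIC)[:,:,::-1])
E
```

```text
tcp case [[ -0.3  45.  131.7]] -> travel cm [0.03 0.1  0.07] roll -24.33 t 17.25
[-0.71584829  0.93222549  0.18996266] 15.741519654361372
lever 60 [[-14.  10. 114.]
 [  7.  -9. 112.]
 [-13.   3. 112.]] [[-14.  10. 114.]
 [ -4.   9. 109.]
 [-10.   9. 112.]]
arm 64 [[-32. -33.  95.]
 [ 23. -35.  94.]
 [ 26. -34.  94.]] [[-29.  44.  73.]
 [-29.  40.  73.]
 [-23.  39.  73.]]
```

View pics/s4c.png

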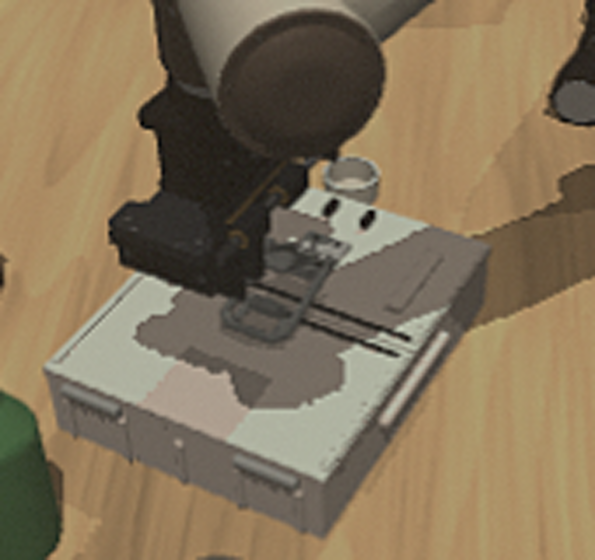

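The picture shows the bail lying over the free lid, its bar (265,320 in the crop) beyond the hook at y≈40, z≈70. Step 3's state is reached. Now shutting the fingers, going down in front of the lever and pushing it back.

Emit:
arm_command(rows=[{"fingers": 0, "travel": [0, 0, 0], "roll": 0}, {"fingers": 0, "travel": [0, 0, 1], "roll": 0}, {"fingers": 0, "travel": [0, 0, 2], "roll": 0}, {"fingers": 0, "travel": [0, 1, 2], "roll": 0}, {"fingers": 0, "travel": [0, 2, 2], "roll": 0}, {"fingers": 0, "travel": [0, 3, 2], "roll": 0}, {"fingers": 0, "travel": [0, 4, 2], "roll": 0}, {"fingers": 0, "travel": [0, 5, 2], "roll": 0}, {"fingers": 0, "travel": [0, 6, 2], "roll": 0}, {"fingers": 0, "travel": [0, 6, 2], "roll": 0}])

```text
time_s: 18.3
tcp_pos: [0.5929, 0.0001, 0.1126]
ee_rot: [[0.91, -0.415, 0.001], [-0.415, -0.91, 0.0], [0.001, -0.001, -1.0]]
wrist_force: [0.9, 1.1, 0.6]
gripper_width: 0.006
```

```bash
cat > chk.py <<'E'
from h import *
import sys
s=sense();print('tcp',tocase(s['tcp_pos']).round(1),'F',s['wrist_force'].round(1))
im,d,C=shot('side');P,u,v=pts(d,C);c=tocase(P)
for n,k in {'lever':(abs(c[:,0])<15)&(c[:,1]>-120)&(c[:,1]<12)&(c[:,2]>79)&(c[:,2]<145),'arm':(abs(abs(c[:,0])-27)<5)&(c[:,1]>-110)&(c[:,1]<60)&(c[:,2]>72)&(c[:,2]<165)}.items():
    print(n,k.sum(),c[k][np.argsort(-c[k,2])[:3]].round().tolist(),c[k][np.argsort(-c[k,1])[:3]].round().tolist())
E
python3 chk.py
```

```text
tcp [[ -0.4 -17.7 112.6]] F [0.9 1.1 0.6]
lever 145 [[-14.0, -4.0, 145.0], [-14.0, -9.0, 144.0], [-10.0, -5.0, 142.0]] [[-11.0, -3.0, 141.0], [-14.0, -4.0, 145.0], [-13.0, -4.0, 137.0]]
arm 73 [[-27.0, -48.0, 97.0], [-29.0, -49.0, 96.0], [-29.0, -45.0, 96.0]] [[-23.0, 34.0, 73.0], [-24.0, 30.0, 74.0], [-30.0, 30.0, 72.0]]
```

Emit:
arm_command(rows=[{"fingers": 0, "travel": [0, 0.8, 0], "roll": 0}, {"fingers": 0, "travel": [0, 1.6, 0], "roll": 0}, {"fingers": 0, "travel": [0, 2.4, 0], "roll": 0}, {"fingers": 0, "travel": [0, 3.2, 0], "roll": 0}, {"fingers": 0, "travel": [0, 4, 0], "roll": 0}, {"fingers": 0, "travel": [0, 4, 0], "roll": 0}])

```text
time_s: 18.95
tcp_pos: [0.5762, -0.0362, 0.1117]
ee_rot: [[0.91, -0.414, -0.001], [-0.414, -0.91, -0.0], [-0.001, 0.001, -1.0]]
wrist_force: [-0.3, 0.7, 0.6]
gripper_width: 0.005
```

```bash
python3 chk.py
```

```text
tcp [[ -0.6 -57.7 111.7]] F [-0.3  0.7  0.6]
lever 191 [[-14.0, -46.0, 144.0], [-13.0, -42.0, 144.0], [-14.0, -45.0, 142.0]] [[-4.0, 12.0, 79.0], [12.0, -37.0, 82.0], [-15.0, -40.0, 79.0]]
arm 84 [[-29.0, -55.0, 92.0], [-31.0, -52.0, 91.0], [-23.0, -54.0, 90.0]] [[-24.0, 21.0, 73.0], [-30.0, 19.0, 74.0], [-26.0, 18.0, 72.0]]
```

Emit:
arm_command(rows=[{"fingers": 0, "travel": [0, 0.7, 0.1], "roll": 0}, {"fingers": 0, "travel": [0, 1.4, 0.4], "roll": 0}, {"fingers": 0, "travel": [0, 2.1, 0.8], "roll": 0}, {"fingers": 0, "travel": [0, 2.7, 1.2], "roll": 0}, {"fingers": 0, "travel": [0, 3.0, 1.5], "roll": 0}, {"fingers": 0, "travel": [0, 3.0, 1.5], "roll": 0}])

```text
time_s: 19.6
tcp_pos: [0.5634, -0.0632, 0.0958]
ee_rot: [[0.91, -0.414, -0.002], [-0.414, -0.91, -0.0], [-0.002, 0.001, -1.0]]
wrist_force: [0.8, -0.3, 0.0]
gripper_width: 0.005
```

```bash
python3 chk.py
```

```text
tcp [[ -1.1 -87.6  95.8]] F [ 0.8 -0.3  0. ]
lever 148 [[-13.0, -80.0, 132.0], [-15.0, -71.0, 131.0], [-13.0, -80.0, 128.0]] [[-4.0, 12.0, 79.0], [3.0, 11.0, 79.0], [13.0, -39.0, 81.0]]
arm 100 [[-30.0, -2.0, 165.0], [-23.0, 1.0, 165.0], [31.0, 0.0, 164.0]] [[-24.0, 25.0, 73.0], [-27.0, 20.0, 74.0], [-23.0, 18.0, 74.0]]
```

No force left: the lever probably snapped over. Rising clear to look.

Emit:
arm_command(rows=[{"fingers": 0, "travel": [0, 0, -3], "roll": 0}, {"fingers": 0, "travel": [0, 0, -7], "roll": 0}, {"fingers": 0, "travel": [-4, -1.5, -11], "roll": 0}, {"fingers": 0, "travel": [-9, -2.8, -13], "roll": 0}, {"fingers": 0, "travel": [-9.9, -2.8, -13], "roll": 0}, {"fingers": 0, "travel": [-9.9, -2.8, -13], "roll": 0}, {"fingers": 0, "travel": [-9.9, -2.8, -13], "roll": 0}])

```text
time_s: 20.35
tcp_pos: [0.4861, 0.0043, 0.2271]
ee_rot: [[0.911, -0.412, 0.001], [-0.412, -0.911, 0.0], [0.001, -0.001, -1.0]]
wrist_force: [0.6, 0.2, -0.2]
gripper_width: 0.009
```

```bash
python3 bail.py w6.png; python3 - <<'E'
from h import *
im,d,C=shot('wrist');P,u,v=pts(d,C);c=tocase(P)
for y0 in range(-115,40,10):
    k=(abs(c[:,0])<9)&(abs(c[:,1]-y0)<4); 
    if k.any(): print(y0,np.percentile(c[k,2],[10,50,90]).round(1))
E
```

```text
tcp case [[-99.4 -58.2 227.1]] -> travel cm [ 9.92  6.21 11.22] roll -24.35 t 20.35
bar folded 157 med [   0.5 -109.8   83.7] min [ -13.7 -112.4   80.9] max [  13.7 -108.1   85.6]
arm+ 961 med [ 26.5 -27.   76.6] min [ 21.4 -67.   72.5] max [31.  16.  81.5]
arm- 810 med [-26.9 -24.5  76.8] min [-30.9 -64.5  72.6] max [-21.8  15.9  81.8]
hook top 427 med [ 0.7 15.  80.2] min [-12.9   9.5  78.2] max [13.2 20.7 81.5]
lid z -60 66.1
lid z -30 66.2
lid z 20 66.1
lid z 60 66.0
lid z 100 66.2
-115 [65.1 66.3 83. ]
-105 [80.4 82.1 83.9]
-95 [79.1 80.1 81.1]
-85 [79.2 80.2 81. ]
-75 [79.2 80.2 81.1]
-65 [79.4 80.2 81.1]
-55 [70.3 80.  81. ]
-45 [69.2 80.4 81.6]
-35 [65.5 68.1 70.2]
-25 [65.1 66.  67. ]
-15 [65.1 66.2 67.9]
-5 [65.2 66.4 68.1]
5 [62.5 66.4 70.4]
15 [79.2 80.2 81.1]
25 [64.9 66.1 66.9]
35 [65.1 66.  67. ]
```

View pics/w6.png

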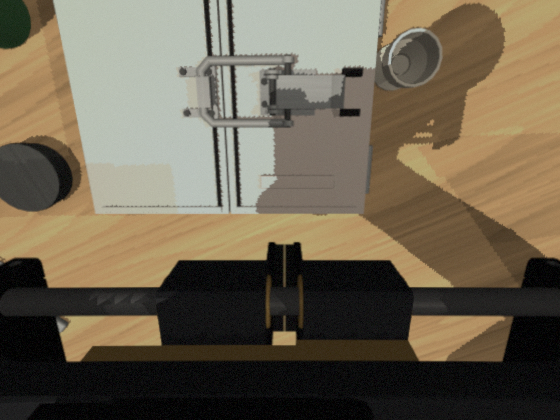

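The lever lies flat (80 mm along its whole length), the bail is taut under the hook lip, the hook has moved about 2 mm towards the latch, and both lids are at 66 mm. Handing in.

```bash
python3 - <<'E'
from h import *
capture('top')
for l in ['bottle','egg_cup','lint_comb','polish_tin']:
    for r in search_frame('top',l)[:2]: print(l,np.round(r['position'],3),round(r['p'],2))
print(finish_job())
E
```

```text
bottle [0.762 0.198 0.119] 0.69
egg_cup [ 0.553 -0.164  0.036] 0.67
egg_cup [ 0.616 -0.004  0.079] 0.62
lint_comb [0.513 0.415 0.006] 0.58
polish_tin [0.616 0.275 0.028] 0.77
the job is handed in; nothing more can be done
None
```

I laid the smaller flashlight (160 mm) in the bay, shut the free lid over it, carried the bail onto the hook and pressed the lever home. The job was handed in at about 20 s of the 72 s allowed, and `finish_job` gave no verdict.

What the last checks showed:
- **Flashlight:** it lay 24 mm along and about 13 mm across from the bay centre. I measured this before the lid closed and could not see it afterwards.
- **Lids:** both tops read 66 mm over their whole width.
- **Latch:** the lever is level at 80 mm along its length. The bail's bar is behind the hook under its lip, and the hook has moved about 2 mm towards the latch.
- **Bystanders:** the trained network's positions for all four are within about 20 mm of the first readings. The polish tin differs most, because the upright lid half hid it at the start. I never touched any of them on purpose, and no contact force showed.

One thing differed from the plan: while I lifted the bail, the lever was drawn forward to about its 2.55 rad stop. That still counts as raised, and the step 3 picture showed the bar behind the hook. The one stray result in the last check was a second "egg cup" reported near the latch, with a value about as high as the real one. It lies over the box's lids, near the latch, so I took it to be a false detection.

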